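# Snap the drivers into their clips

### The arm

A 7-joint arm with a two-finger parallel gripper is mounted at the origin on the work surface. World frame = base frame: x ahead of the robot, y to its left, z up, the work surface at z = 0. Lengths are in m, angles in rad, forces in N, time in s.
With the tool pointing down it reaches from about 0.425 to 1.025 m from the base axis. Payload 9.4 kg.
Tool frame: the origin (TCP) lies at the centre of the arm's flange, where the gripper is bolted on; the fingertips stand 186 mm ahead of it and the grasp point (between the pads) lies 167 mm ahead of it (arm.tip_reach is the z of the fingertips in the tool frame, in m); z points along the fingers, y is the line along which they close (so a half turn about z gives the same grasp; the last joint's range is limited). The gripper opens to 93 mm and grips with 3 to 60 N. Pads are 15 mm wide; open, the fingers measure 128 mm over their backs; the gripper's body (75 mm by 188 mm) begins 65 mm behind the grasp point.
Start: joints at [1.154, 0.599, -0.003, 1.599, 0.002, 0.943, -0.08], TCP at [0.242, -0.684, 0.405] pointing down, gripper open.
Joint ranges: [-2.57, 2.57], [-0.35, 1.97], [-1.29, 1.29], [0.11, 2.56], [-1.05, 4.19], [0.11, 1.86], [-2.63, 2.63]. Speed limits (rad/s): [2.22, 2.22, 3.01, 3.01, 3.14, 3.14, 3.14].

### API

Orientations are given as a rotation vector (axis times angle).
In Python, from workcell import arm, eyes, look_for, masks_of gives the robot as it stands. The module is installed in compiled form; this text tells all that it offers.
- The arm moves only by the shell command python3 -m creep 'ROWS'. ROWS is JSON, a list of rows, each an object of numbers: "grip": the opening, from 0 (shut) to 1 (fully open); "dx", "dy", "dz": the shift along the tool's x, y, z in cm; "turn": the turn about the tool's z in degrees. In form: [{"grip": .., "dx": .., "dy": .., "dz": .., "turn": ..}, ...]. A call has 1 to 8 rows; each row is the pose to reach, as a shift and turn from the pose commanded when the call began, along the tool's axes at that moment; what a row does not reach only later rows make up. A row lasts 1/12 s, in which the tool goes at most 41.7 mm and 7.16 degrees, less where a joint would pass 70% of its speed; a pose out of reach is approached as far as the arm can. A call with a gripper value outside its range is refused whole. The fingers move at their own pace and stop on an object; the grip force is fixed at half the most. Time passes only in rows, so rows that repeat a pose let the fingers close. It gives the time, the measured TCP pose, the force, the opening and the grip force at its end, in the units of the state.
- arm.observe(): the state, without advancing time (a new reading comes with each control period).
- eyes.read_camera(name): name is "scene" or "top" or "wrist"; returns (picture, depth): 420x560x3 uint8, red, green, blue; 420x560 float32, m along the optical axis (not along the pixel's ray), 0 where there is no reading.
- eyes.calibration(name): a dict with "K" (3x3 intrinsics, pixels), "R" (3x3) and "t" (3): a world point X has camera coordinates R X + t; the wrist camera has in their place "tool_from_camera" (4x4, takes a point from camera to tool coordinates, whose origin is the TCP and whose axes are the flange's). Camera axes: x right, y down, z forward; pixel columns grow to the right and rows downward; lengths in m; the calibration is good to about 2 mm. A picture is of the moment at which its call begins: read the wrist's pose just before it. calibration takes no time and is no camera call.
- arm.close_job(): hands the job in; it is judged then, once.
Trained networks look in the newest picture that a camera, given by its name, has taken for a name from the list of things; names that differ only in an ending like _2 or _b are one class to them, and where a whole thing is asked for, a point or a joint stands for the part that bears it (a point fixed in the world has none). Each returns a list of dicts, best first, with "score" (0 to 1); they miss things now and then, are a little off and sometimes report something else, mostly with a low value. They report only what shows in the picture. A call takes as long as a camera call. They do not tell look-alikes from the thing itself.
- look_for(camera, thing): "rect" ([centre column, centre row, width, height] in pixels, round what is visible of it).
- masks_of(camera, thing): "region" (420x560 bool, what is visible of it) and "rect" ([centre column, centre row, width, height] in pixels, round what is visible of it).
The state is a dict: "t": time; "joints": joint angles; "qd": joint speeds; "joint_efforts": joint torques, N m; "ee_pos": TCP position; "orientation": TCP orientation; "ft_force": force on the tool from outside, world axes, zero at the start; "ft_torque": the same for the moment, N m; "finger_gap": finger opening in m; "grasp_force": force on a finger pad.
Only numpy, scipy, OpenCV 4.12 (cv2) and the standard library are available. Lean on these libraries where they do the work, as an engineer would, in place of code of your own. Each camera call takes 0.05 s, during which the arm holds its last target. There are 200 camera calls.

### The job

Three metal screwdrivers, a slim, a medium and a stout one, are lying about on the camera loading counter. Put them away on the clip rail: press each one down into the spring clip of its own width (slim in the narrow clip, medium in the middle-sized one, stout in the wide one) until it snaps fully home, and leave the other things on the counter where they are.

Things in the scene. Friction and masses are not known exactly. Their poses are not given: they have to be found in the camera images.
- driver_slim: The slim one of three loose screwdrivers: round aluminium barrel 12 mm thick, 90 mm long between two dark hexagonal collars (6 mm thick, 16 mm across flats), steel blade 4 mm thick, 34 mm long. About 50 g. Lies flat, does not roll. Origin on its axis at mid-barrel, 8 mm above the counter; x axis along it, to the blade; y or z may point up.
- driver_medium: The medium one of three loose screwdrivers: round aluminium barrel 18 mm thick, 90 mm long between two dark hexagonal collars (6 mm thick, 22 mm across flats), steel blade 6 mm thick, 34 mm long. About 90 g. Lies flat, does not roll. Origin on its axis at mid-barrel, 11 mm above the counter; x axis along it, to the blade; y or z may point up.
- driver_stout: The stout one of three loose screwdrivers: round aluminium barrel 24 mm thick, 90 mm long between two dark hexagonal collars (6 mm thick, 28 mm across flats), steel blade 8 mm thick, 34 mm long. About 140 g. Lies flat, does not roll. Origin on its axis at mid-barrel, 14 mm above the counter; x axis along it, to the blade; y or z may point up.
- clip_narrow: Narrow spring clip on a rail, for the 12 mm barrel. Plate 76 x 36 x 6 mm; sprung steel leaves 10 mm wide at x = -30 and 30 mm, to 45 mm up, fingers fit between. Origin: centre of plate underside, 14 mm above counter; x along the held barrel, z up. Home: barrel along x (either way), axis 28 mm over origin, pressed from above with 5-15 N, mid-barrel within 9 mm of x = 0.
- clip_middle: Middle-sized spring clip on a rail, for the 18 mm barrel. Plate 76 x 42 x 6 mm; sprung steel leaves 10 mm wide at x = -30 and 30 mm, to 47 mm up, fingers fit between. Origin: centre of plate underside, 14 mm above counter; x along the held barrel, z up. Home: barrel along x (either way), axis 28 mm over origin, pressed from above with 5-15 N, mid-barrel within 9 mm of x = 0.
- clip_wide: Wide spring clip on a rail, for the 24 mm barrel. Plate 76 x 48 x 6 mm; sprung steel leaves 10 mm wide at x = -30 and 30 mm, to 49 mm up, fingers fit between. Origin: centre of plate underside, 14 mm above counter; x along the held barrel, z up. Home: barrel along x (either way), axis 28 mm over origin, pressed from above with 5-15 N, mid-barrel within 9 mm of x = 0.
- winder: Bystander, loose: tan bakelite film winder, a disc 42 mm across and 20 mm high with a small steel crank, 44 mm high in all. Origin at the centre of its underside.
- dome: Bystander, loose: frosted white diffuser dome, 48 mm across, 29 mm high, round side up. Origin at the centre of its underside.
- film_can: Bystander, loose: black film can standing upright, 32 mm across, 52 mm high. Origin at the centre of its underside.
- lens_brush: Bystander, loose: flat wooden lens brush with brass ferrule and dark bristles, about 140 mm long, up to 22 mm wide and 11 mm high. Origin on its underside near the middle, x axis towards the bristles.
Mind the look-alikes: they are no part of the job. What is shaped like the driver_slim but purple is not meant.

How it is judged:
At the end, for the whole second after the job is handed in: Each driver lies at rest and released in the clip of its own width: barrel axis 25 to 30.5 mm above the clip's origin, within 4 mm of its middle line, within 12 mm of its centre lengthwise, parallel to it within 0.09 rad (x of driver_slim in the frame of clip_narrow between -0.012 and 0.012 m and y of driver_slim in the frame of clip_narrow between -0.004 and 0.004 m and z of driver_slim in the frame of clip_narrow between 0.025 and 0.0305 m and angle between the x axis of driver_slim and the x axis of clip_narrow, either way round below 0.09 rad and linear speed of each of driver_slim, driver_medium, driver_stout below 0.02 m/s and x of driver_medium in the frame of clip_middle between -0.012 and 0.012 m and y of driver_medium in the frame of clip_middle between -0.004 and 0.004 m and z of driver_medium in the frame of clip_middle between 0.025 and 0.0305 m and angle between the x axis of driver_medium and the x axis of clip_middle, either way round below 0.09 rad and x of driver_stout in the frame of clip_wide between -0.012 and 0.012 m and y of driver_stout in the frame of clip_wide between -0.004 and 0.004 m and z of driver_stout in the frame of clip_wide between 0.025 and 0.0305 m and angle between the x axis of driver_stout and the x axis of clip_wide, either way round below 0.09 rad); the robot touches nothing.
It fails at once if the winder is moved by more than 20 mm (distance of winder from where it was at the start of the episode above 0.02 m).
It fails at once if the dome is moved by more than 20 mm (distance of dome from where it was at the start of the episode above 0.02 m).
It fails at once if the film can is moved by more than 20 mm (distance of film_can from where it was at the start of the episode above 0.02 m).
It fails at once if the lens brush is moved by more than 20 mm (distance of lens_brush from where it was at the start of the episode above 0.02 m).
It also fails if it takes over 120 s, if anything falls off the work surface, if the arm or the gripper's body presses on something with over 40 N, if the wrist force passes 120 N, or if a joint passes its speed limit or range.

## Working session

There is one attempt and no reset: what is moved stays moved. The work goes in short steps, Python scripts to look and compute and a shell command to move; the robot and the scene stay as the last step left them, time stands still between calls to the robot, and variables do not carry over. Pictures are saved under pics/ and viewed, at most 14 in all, crops included, and the job is handed in when it is done.

```bash
mkdir -p pics; cat > h.py <<'E'
import numpy as np,cv2
from workcell import arm,eyes,look_for,masks_of
from scipy.spatial.transform import Rotation as Ro
def cloud(cam,st=None):
    st=arm.observe(); im,d=eyes.read_camera(cam); c=eyes.calibration(cam); K=np.array(c["K"])
    v,u=np.mgrid[:420,:560]; P=np.stack([(u-K[0,2])/K[0,0]*d,(v-K[1,2])/K[1,1]*d,d],-1)
    if "R" in c: W=(P-np.array(c["t"]))@np.array(c["R"])
    else:
        T=np.array(c["tool_from_camera"]); P=P@T[:3,:3].T+T[:3,3]
        W=P@Ro.from_rotvec(st["orientation"]).as_matrix().T+np.array(st["ee_pos"])
    return im,d,W
def save(im,n): cv2.imwrite("pics/"+n,im[...,::-1])
E
python3 - <<'E'
from h import *
s=arm.observe();print(s)
for cam in["top","scene"]:
    im,d,W=cloud(cam);save(im,cam+"0.png")
    for n in["driver_slim","driver_medium","driver_stout","clip_narrow","clip_middle","clip_wide","winder","dome","film_can","lens_brush"]:
        for m in masks_of(cam,n)[:3]:
            r=m["region"]&(d>0);p=W[r]
            print(cam,n,round(m["score"],2),np.round(m["rect"]),np.round(np.median(p,0),3) if len(p) else 0,np.round(np.percentile(p[:,2],95),3) if len(p) else 0)
E
```

```text
{'t': 0.0, 'joints': array([ 1.15432125,  0.60012776, -0.00252719,  1.60011264,  0.00179048,
        0.94288345, -0.07981414]), 'qd': array([-0.00189554,  0.00025852,  0.00103122, -0.00134827,  0.00016263,
       -0.00016622, -0.00061975]), 'joint_efforts': array([ 9.01862441e-04, -7.65061069e+01,  1.49724048e+00, -2.52349895e+01,
       -5.23372879e-02,  1.69192260e-02,  1.34678808e-04]), 'ee_pos': array([ 0.24156175, -0.68336949,  0.40386422]), 'orientation': array([-3.09490347e+00, -5.30943587e-01,  6.23850741e-04]), 'ft_force': array([ 0.19483143,  0.14457132, -0.39690722]), 'ft_torque': array([ 0.03194715, -0.02486734,  0.00238461]), 'grasp_force': 0.0, 'finger_gap': 0.0930077587076069}
top driver_slim 0.76 [124. 288.  37.  29.] [0.241 0.401 0.012] 0.016
top driver_slim 0.69 [182. 292.  38.  25.] [0.258 0.249 0.013] 0.017
top driver_slim 0.67 [252. 139.  23.  32.] [0.676 0.137 0.02 ] 0.056
top driver_medium 0.67 [390. 231.  26.  43.] [ 0.479 -0.252  0.017] 0.021
top driver_stout 0.82 [304. 227.  15.  49.] [ 0.449 -0.029  0.023] 0.028
top clip_narrow 0.72 [285. 148.  14.  35.] [0
[... 1219 characters left out ...]
scene clip_middle 0.95 [295. 288.  32.  44.] [0.672 0.141 0.021] 0.057
scene clip_middle 0.49 [223. 264.  33.  35.] [ 0.648 -0.044  0.021] 0.057
scene clip_wide 0.85 [224. 263.  34.  38.] [ 0.651 -0.042  0.022] 0.058
scene clip_wide 0.35 [398. 298.  18.  27.] [0.622 0.339 0.038] 0.053
scene winder 0.62 [317. 243.  15.  25.] [0.487 0.128 0.019] 0.034
scene dome 0.5 [236. 220.  17.  16.] [ 0.443 -0.118  0.016] 0.028
scene film_can 0.79 [397. 296.  22.  28.] [0.622 0.34  0.038] 0.053
scene lens_brush 0.8 [102. 246.  46.  34.] [ 0.658 -0.386  0.01 ] 0.012
scene lens_brush 0.27 [315. 243.  18.  20.] [0.487 0.127 0.019] 0.033
scene lens_brush 0.25 [185. 217.  10.  27.] [ 0.487 -0.245  0.018] 0.022
```

```bash
python3 - <<'E'
import cv2
t=cv2.imread("pics/top0.png")
cv2.imwrite("pics/top0z.png",cv2.resize(t[90:330,80:480],(800,480),interpolation=cv2.INTER_CUBIC))
s=cv2.imread("pics/scene0.png")
cv2.imwrite("pics/scene0z.png",cv2.resize(s[180:420,80:480],(800,480),interpolation=cv2.INTER_CUBIC))
E
```

```text
(no output)
```

View pics/top0z.png

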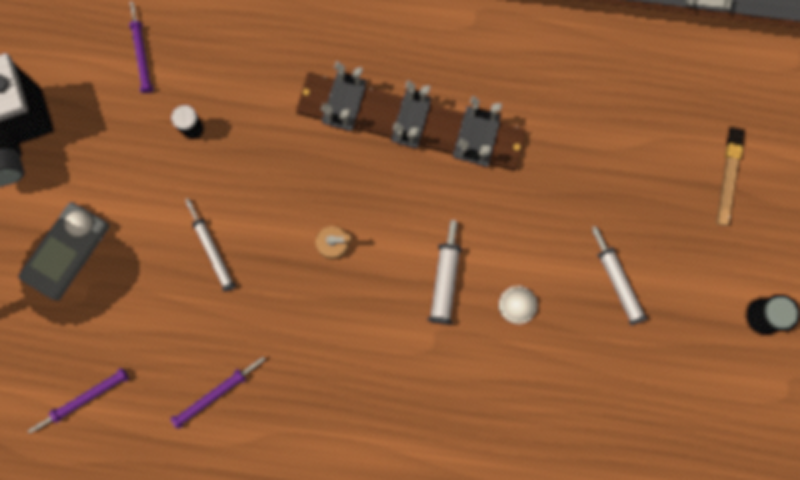

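View pics/scene0z.png

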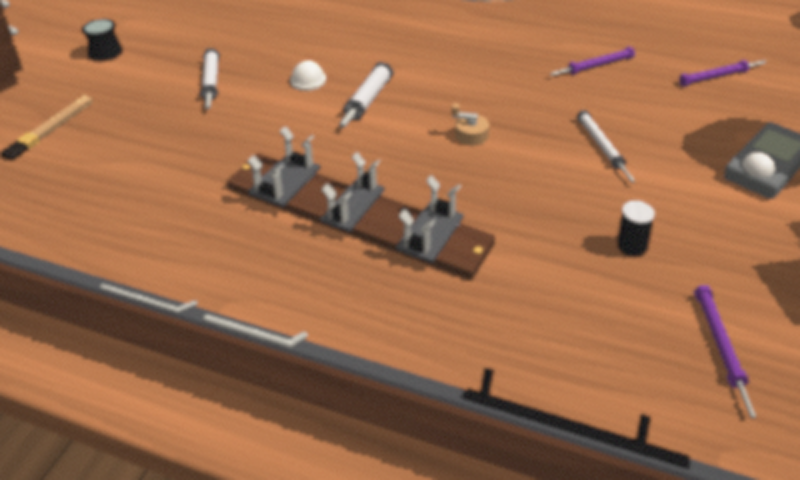

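```bash
cat >> h.py <<'E'
def goal(x,y,z,yaw=None,st=None):
    """z: grasp-point height; yaw: desired tool-x heading mod 180 (deg)"""
    s=arm.observe(); R=Ro.from_rotvec(s["orientation"]).as_matrix(); p=np.array(s["ee_pos"])
    d=R.T@(np.array([x,y,z+.167])-p)*100
    cur=np.degrees(np.arctan2(R[1,0],R[0,0])); t=0
    if yaw is not None: t=-((yaw-cur+90)%180-90)
    print("goal dx %.2f dy %.2f dz %.2f turn %.1f | cur yaw %.1f pos %s gap %.4f t %.1f j7 %.2f tilt %.3f"%(*d,t,cur,np.round(p-[0,0,.167],4),s["finger_gap"],s["t"],s["joints"][6],-R[2,2]))
def axis(P):
    c=P.mean(0);q=P[:,:2]-c[:2];_,S,V=np.linalg.svd(q,full_matrices=False);a=V[0]*np.sign(V[0][0]);
    s=q@a;n=q@np.array([-a[1],a[0]])
    return dict(c=np.round(c,4),yaw=round(float(np.degrees(np.arctan2(a[1],a[0]))),1),len=np.round(np.percentile(s,[1,99]),4),wid=np.round(np.percentile(n,[2,98]),4),mid=np.round(c[:2]+a*(s.max()+s.min())/2,4))
E
python3 - <<'E'
from h import *
im,d,W=cloud("top")
for n,(x,y) in dict(slim=(.475,.30),med=(.478,-.253),stout=(.449,-.029)).items():
    m=(d>0)&(W[...,2]>.005)&(W[...,2]<.035)&(np.hypot(W[...,0]-x,W[...,1]-y)<.085)
    _,l=cv2.connectedComponents(m.astype(np.uint8)); k=np.bincount(l[l>0]).argmax(); m=l==k
    print(n,m.sum(),axis(W[m]),W[m][:,2].max())
m=(d>0)&(W[...,2]>.03)&(abs(W[...,0]-.665)<.07)&(abs(W[...,1]-.045)<.14)
_,l,st,ce=cv2.connectedComponentsWithStats(m.astype(np.uint8))
for k in range(1,len(st)): print(ce[k],st[k,4],W[l==k].mean(0).round(4))
goal(.48,-.25,.25,0)
E
for n in 1; do echo; done; python3 -c "
from h import *
print({k:np.round(v,3).tolist() for k,v in eyes.calibration('wrist').items()})"
```

```text
slim 186 {'c': array([0.4511, 0.2825, 0.0119]), 'yaw': 35.1, 'len': array([-0.0534,  0.0713]), 'wid': array([-0.0055,  0.0063]), 'mid': array([0.4594, 0.2883])} 0.017358275131165127
med 324 {'c': array([ 0.4763, -0.2533,  0.0169]), 'yaw': 29.7, 'len': array([-0.0558,  0.0746]), 'wid': array([-0.0099,  0.008 ]), 'mid': array([ 0.4858, -0.2479])} 0.024814747227822922
stout 419 {'c': array([ 0.4486, -0.029 ,  0.0221]), 'yaw': -0.9, 'len': array([-0.0563,  0.0766]), 'wid': array([-0.012 ,  0.0117]), 'mid': array([ 0.4601, -0.0291])} 0.029968360777924013
[253.9375   126.140625] 64 [0.7015 0.1334 0.0458]
[288.23214286 134.75      ] 56 [0.6891 0.04   0.0476]
[317.  141.5] 24 [ 0.6785 -0.0372  0.0527]
[247.33898305 146.50847458] 59 [0.6421 0.142  0.0474]
[326.66666667 144.37037037] 27 [ 0.6759 -0.0635  0.0482]
[321. 144.] 1 [ 0.682  -0.0498  0.0304]
[282.25       155.58928571] 56 [0.6297 0.048  0.0474]
[311.26086957 162.34782609] 23 [ 0.6195 -0.0291  0.0536]
[322.         164.85714286] 21 [ 0.6155 -0.0571  0.0566]
[316.57142857 166.71428571] 7 [ 0.6171 -0.0453  0.0314]
[312. 167.] 1 [ 0.6149 -0.0335  0.0306]
goal dx 36.92 dy -32.93 dz -1.23 turn 19.5 | cur yaw 19.5 pos [ 0.2416 -0.6835  0.2377] gap 0.0926 t 1.1 j7 -0.08 tilt 1.000

{'K': [[302.531, 0.0, 280.861], [0.0, 302.531, 213.188], [0.0, 0.0, 1.0]], 'tool_from_camera': [[-0.001, -0.966, -0.26, 0.071], [1.0, -0.001, 0.0, 0.0], [-0.0, -0.26, 0.966, 0.02], [0.0, 0.0, 0.0, 1.0]]}
```

```bash
python3 -m creep '[{"grip":1,"dx":4,"dy":-3.5,"dz":0,"turn":0},{"grip":1,"dx":8,"dy":-7,"dz":0,"turn":0},{"grip":1,"dx":12,"dy":-10.5,"dz":0,"turn":0},{"grip":1,"dx":15,"dy":-13.5,"dz":0,"turn":0},{"grip":1,"dx":18,"dy":-16.5,"dz":0,"turn":0},{"grip":1,"dx":20,"dy":-18.5,"dz":0,"turn":0},{"grip":1,"dx":20,"dy":-18.5,"dz":0,"turn":0}]'; python3 -c "
from h import *
goal(.471,-.2564,.13,29.7)"
```

```text
t: 1.73
ee_pos: [0.3707, -0.4381, 0.4049]
orientation: [-3.094, -0.537, -0.002]
ft_force: [0.8, 0.3, -0.0]
finger_gap: 0.0933
grasp_force: 0.0
goal dx 15.56 dy -13.72 dz 10.83 turn -10.0 | cur yaw 19.7 pos [ 0.3707 -0.4381  0.2379] gap 0.0933 t 1.7 j7 -0.47 tilt 1.000
```

```bash
python3 -m creep '[{"grip":1,"dx":15.6,"dy":-13.7,"dz":10.8,"turn":-10},{"grip":1,"dx":15.6,"dy":-13.7,"dz":10.8,"turn":-10},{"grip":1,"dx":15.6,"dy":-13.7,"dz":10.8,"turn":-10},{"grip":1,"dx":15.6,"dy":-13.7,"dz":10.8,"turn":-10},{"grip":1,"dx":15.6,"dy":-13.7,"dz":10.8,"turn":-10},{"grip":1,"dx":15.6,"dy":-13.7,"dz":10.8,"turn":-10},{"grip":1,"dx":15.6,"dy":-13.7,"dz":10.8,"turn":-10},{"grip":1,"dx":15.6,"dy":-13.7,"dz":10.8,"turn":-10}]'; cat >> h.py <<'E'
def driver(cam,x,y,r,name,zmax=.035):
    im,d,W=cloud(cam); save(im,name+".png")
    m=(d>0)&(W[...,2]>.005)&(W[...,2]<zmax)&(np.hypot(W[...,0]-x,W[...,1]-y)<.085)
    _,l=cv2.connectedComponents(m.astype(np.uint8)); k=np.bincount(l[l>0]).argmax(); m=l==k
    P=W[m];A=axis(P);print(name,m.sum(),A,"zmax",np.percentile(P[:,2],99).round(4))
    a=np.radians(A["yaw"]);a=np.array([np.cos(a),np.sin(a)])
    s=(P[:,:2]-A["c"][:2])@a;n=(P[:,:2]-A["c"][:2])@np.array([-a[1],a[0]])
    for lo in np.arange(-.08,.09,.01):
        b=(s>=lo)&(s<lo+.01)
        if b.sum()>3: print("%.2f n %.4f..%.4f z %.4f"%(lo,n[b].min(),n[b].max(),P[b,2].max()))
E
python3 -c "
from h import *
driver('wrist',.476,-.253,.085,'w_med')
goal(.471,-.2564,.013,29.7)"
```

```text
t: 2.4
ee_pos: [0.4707, -0.26, 0.2961]
orientation: [-3.036, -0.804, 0.001]
ft_force: [0.4, 0.2, -0.5]
finger_gap: 0.0933
grasp_force: 0.0
w_med 2717 {'c': array([ 0.4799, -0.2541,  0.0179]), 'yaw': 30.2, 'len': array([-0.0597,  0.0724]), 'wid': array([-0.0093,  0.0093]), 'mid': array([ 0.4859, -0.2506])} zmax 0.023
-0.07 n -0.0122..0.0125 z 0.0232
-0.06 n -0.0123..0.0124 z 0.0235
-0.05 n -0.0084..0.0084 z 0.0216
-0.04 n -0.0084..0.0091 z 0.0220
-0.03 n -0.0085..0.0090 z 0.0213
-0.02 n -0.0085..0.0088 z 0.0218
-0.01 n -0.0085..0.0086 z 0.0216
-0.00 n -0.0085..0.0084 z 0.0222
0.01 n -0.0086..0.0091 z 0.0216
0.02 n -0.0086..0.0089 z 0.0219
0.03 n -0.0121..0.0121 z 0.0238
0.04 n -0.0121..0.0121 z 0.0235
0.05 n -0.0028..0.0024 z 0.0160
0.06 n -0.0028..0.0031 z 0.0157
0.07 n -0.0029..0.0030 z 0.0160
goal dx 0.33 dy -0.39 dz 11.67 turn -0.2 | cur yaw 29.5 pos [ 0.4701 -0.2614  0.1297] gap 0.0934 t 2.5 j7 -0.71 tilt 1.000
```

View pics/w_med.png

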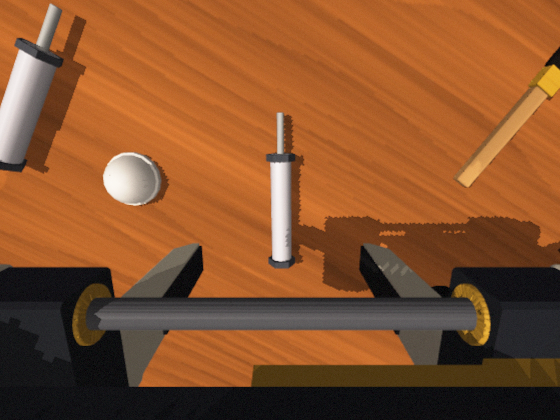

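```bash
python3 -c "
from h import *
goal(.4712,-.2592,.022,30.2)"
```

```text
goal dx 0.21 dy -0.14 dz 10.77 turn -0.7 | cur yaw 29.5 pos [ 0.4701 -0.2614  0.1297] gap 0.0934 t 2.5 j7 -0.71 tilt 1.000
```

```bash
python3 -m creep '[{"grip":1,"dx":0.2,"dy":-0.15,"dz":3.5,"turn":-0.7},{"grip":1,"dx":0.2,"dy":-0.15,"dz":7,"turn":-0.7},{"grip":1,"dx":0.2,"dy":-0.15,"dz":9,"turn":-0.7},{"grip":1,"dx":0.2,"dy":-0.15,"dz":10.2,"turn":-0.7},{"grip":1,"dx":0.2,"dy":-0.15,"dz":10.7,"turn":-0.7},{"grip":1,"dx":0.2,"dy":-0.15,"dz":10.7,"turn":-0.7},{"grip":0,"dx":0.2,"dy":-0.15,"dz":10.7,"turn":-0.7},{"grip":0,"dx":0.2,"dy":-0.15,"dz":10.7,"turn":-0.7}]'; python3 -m creep '[{"grip":0},{"grip":0},{"grip":0},{"grip":0},{"grip":0},{"grip":0}]'; python3 -c "
from h import *
goal(.672,.138,.13,-7.6)"
```

```text
t: 3.12
ee_pos: [0.471, -0.2598, 0.1909]
orientation: [3.032, 0.816, 0.002]
ft_force: [0.1, 0.3, 0.3]
finger_gap: 0.0841
grasp_force: 0.0
goal dx 37.35 dy -24.31 dz -10.62 turn 37.7 | cur yaw 30.1 pos [ 0.471  -0.2598  0.0239] gap 0.0841 t 3.1 j7 -0.73 tilt 1.000invalid input
```

```bash
python3 -m creep '[{"grip":0,"dx":0,"dy":0,"dz":0,"turn":0},{"grip":0,"dx":0,"dy":0,"dz":0,"turn":0},{"grip":0,"dx":0,"dy":0,"dz":0,"turn":0},{"grip":0,"dx":0,"dy":0,"dz":0,"turn":0},{"grip":0,"dx":0,"dy":0,"dz":0,"turn":0},{"grip":0,"dx":0,"dy":0,"dz":0,"turn":0},{"grip":0,"dx":0,"dy":0,"dz":0,"turn":0},{"grip":0,"dx":0,"dy":0,"dz":0,"turn":0}]'
```

```text
t: 3.78
ee_pos: [0.471, -0.259, 0.1897]
orientation: [-3.033, -0.818, 0.0]
ft_force: [-0.4, -0.5, 0.1]
finger_gap: 0.0309
grasp_force: 0.0
```

```bash
python3 -m creep '[{"grip":0,"dx":0,"dy":0,"dz":0,"turn":0},{"grip":0,"dx":0,"dy":0,"dz":0,"turn":0},{"grip":0,"dx":0,"dy":0,"dz":0,"turn":0},{"grip":0,"dx":0,"dy":0,"dz":0,"turn":0},{"grip":0,"dx":0,"dy":0,"dz":0,"turn":0},{"grip":0,"dx":0,"dy":0,"dz":-3.5,"turn":0},{"grip":0,"dx":0,"dy":0,"dz":-7,"turn":0},{"grip":0,"dx":0,"dy":0,"dz":-11,"turn":0}]'; python3 -c "
from h import *
goal(.672,.138,.15,-7.6)"
```

```text
t: 4.45
ee_pos: [0.4705, -0.2587, 0.2997]
orientation: [-3.031, -0.817, 0.004]
ft_force: [0.4, -0.7, -0.4]
finger_gap: 0.0171
grasp_force: 30.0
goal dx 37.36 dy -24.17 dz -1.74 turn 37.8 | cur yaw 30.2 pos [ 0.4705 -0.2587  0.1327] gap 0.0171 t 4.5 j7 -0.71 tilt 1.000
```

```bash
python3 -m creep '[{"grip":0,"dx":3,"dy":-2,"dz":-0.5,"turn":5},{"grip":0,"dx":6,"dy":-4,"dz":-1.7,"turn":10},{"grip":0,"dx":9,"dy":-6,"dz":-1.7,"turn":15},{"grip":0,"dx":12,"dy":-8,"dz":-1.7,"turn":20},{"grip":0,"dx":15,"dy":-10,"dz":-1.7,"turn":25},{"grip":0,"dx":18,"dy":-12,"dz":-1.7,"turn":30},{"grip":0,"dx":21,"dy":-14,"dz":-1.7,"turn":35},{"grip":0,"dx":23,"dy":-15,"dz":-1.7,"turn":37.8}]'; python3 -c "
from h import *
goal(.672,.138,.15,-7.6)"
```

```text
t: 5.12
ee_pos: [0.5953, -0.0093, 0.3165]
orientation: [-3.133, 0.21, 0.0]
ft_force: [0.7, 0.6, -1.4]
finger_gap: 0.0172
grasp_force: 30.0
goal dx 5.63 dy -15.62 dz -0.03 turn -0.1 | cur yaw -7.7 pos [ 0.5953 -0.0093  0.1495] gap 0.0172 t 5.1 j7 -1.62 tilt 1.000
```

```bash
cat >> h.py <<'E'
def clips(name):
    im,d,W=cloud('wrist'); save(im,name+".png"); Z=W[...,2]
    for n,(x,y),w in (("mid",(.672,.138),.042),("nar",(.6595,.044),.036),("wide",(.648,-.047),.048)):
        near=(d>0)&(abs(W[...,0]-x)<.055)&(abs(W[...,1]-y)<.042)
        m=near&(Z>.0175)&(Z<.0235); P=W[m]
        if len(P)>50:
            r=cv2.minAreaRect((P[:,:2]*1000).astype(np.float32)); print(n,"plate",m.sum(),np.round(r,1).tolist() if 0 else r)
        m=near&(Z>.042)&(Z<.068)
        _,l,st,ce=cv2.connectedComponentsWithStats(m.astype(np.uint8))
        for k in range(1,len(st)):
            if st[k,4]>15:
                q=W[l==k];print("  leaf",ce[k].round(),st[k,4],q.mean(0).round(4),"min",q.min(0).round(4),"max",q.max(0).round(4))
E
python3 -c "
from h import *
clips('w_clips')"
```

```text
mid plate 3219 ((672.0698852539062, 136.3040771484375), (42.79950714111328, 75.79391479492188), 82.417724609375)
  leaf [ 61. 111.] 380 [0.7035 0.1438 0.0552] min [0.6974 0.1381 0.0422] max [0.7091 0.1512 0.0629]
  leaf [ 94. 111.] 197 [0.7001 0.1198 0.0534] min [0.6947 0.1143 0.0421] max [0.7063 0.1268 0.0626]
  leaf [ 75. 188.] 315 [0.6443 0.1517 0.0552] min [0.6383 0.146  0.042 ] max [0.6496 0.1581 0.0622]
  leaf [106. 188.] 176 [0.6414 0.1279 0.053 ] min [0.6355 0.1223 0.0421] max [0.6469 0.1343 0.062 ]
nar plate 2696 ((659.5418701171875, 43.09625244140625), (36.467445373535156, 75.5850601196289), 82.15811157226562)
  leaf [188. 110.] 272 [0.6907 0.0486 0.0546] min [0.6849 0.0426 0.0479] max [0.6964 0.0548 0.0609]
  leaf [214. 110.] 188 [0.688  0.029  0.0551] min [0.6825 0.0235 0.0421] max [0.6943 0.0354 0.0605]
  leaf [194. 188.] 228 [0.6316 0.0565 0.0545] min [0.6252 0.0508 0.0425] max [0.637  0.0627 0.0603]
  leaf [218. 188.] 158 [0.6292 0.0368 0.055 ] min [0.6233 0.0316 0.0426] max [0.635  0.0427 0.0612]
wide plate 3199 ((647.6127319335938, -47.785240173339844), (47.48197937011719, 74.88069152832031), 82.4345703125)
  leaf [302. 110.] 210 [ 0.679  -0.0371  0.0588] min [ 0.6732 -0.0429  0.0519] max [ 0.6844 -0.031   0.0641]
  leaf [341. 110.] 254 [ 0.6754 -0.0656  0.0585] min [ 0.6701 -0.0719  0.0514] max [ 0.6812 -0.0598  0.0643]
  leaf [302. 188.] 133 [ 0.62   -0.0304  0.0576] min [ 0.6145 -0.0349  0.052 ] max [ 0.6251 -0.026   0.0626]
  leaf [337. 189.] 227 [ 0.6163 -0.0577  0.0582] min [ 0.61   -0.0635  0.0422] max [ 0.6221 -0.0519  0.0641]
```

View pics/w_clips.png

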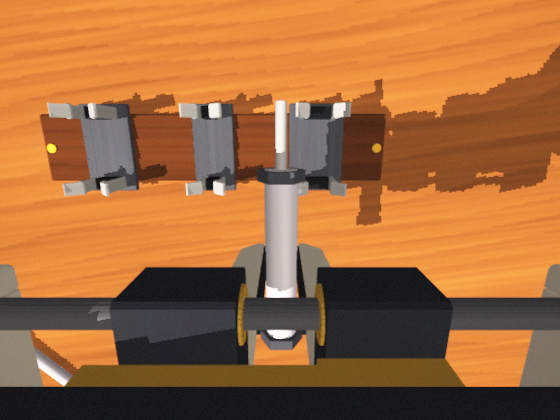

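```bash
python3 -m creep '[{"grip":0,"dx":2,"dy":-4,"dz":0,"turn":0},{"grip":0,"dx":4,"dy":-8,"dz":0,"turn":0},{"grip":0,"dx":5.5,"dy":-12,"dz":0,"turn":0},{"grip":0,"dx":5.65,"dy":-14.5,"dz":0,"turn":0},{"grip":0,"dx":5.65,"dy":-15.4,"dz":0,"turn":0},{"grip":0,"dx":5.65,"dy":-15.4,"dz":1,"turn":0},{"grip":0,"dx":5.65,"dy":-15.4,"dz":2,"turn":0},{"grip":0,"dx":5.65,"dy":-15.4,"dz":2,"turn":0}]'; python3 -c "
from h import *
im,d,W=cloud('wrist'); save(im,'w_above.png'); R=Ro.from_rotvec(arm.observe()['orientation']).as_matrix();p=np.array(arm.observe()['ee_pos'])
T=(W-p)@R
for a in (.005,.015,.025,.035):
    m=(d>0)&(abs(T[...,0]-a-.005)<.005)&(abs(T[...,1])<.014)&(T[...,2]>.14)&(T[...,2]<.19); q=T[m]; print(a,m.sum(),q[:,1].min().round(4),q[:,1].max().round(4),q[:,2].min().round(4))
m=(d>0)&(abs(T[...,1])<.008)&(T[...,2]>.14)&(T[...,2]<.2)&(T[...,0]>0); print('tip x',T[m][:,0].max())
goal(.6722,.1361,.0530,-7.6)"
```

```text
t: 5.83
ee_pos: [0.6696, 0.1291, 0.294]
orientation: [3.132, -0.212, -0.006]
ft_force: [-0.5, 0.2, -1.6]
finger_gap: 0.0173
grasp_force: 30.0
0.005 1423 -0.014 0.014 0.14
0.015 572 -0.0081 0.0088 0.1691
0.025 630 -0.0086 0.0093 0.1691
0.035 648 -0.0084 0.0091 0.1682
tip x 0.08531721518533206
goal dx 0.15 dy -0.77 dz 7.50 turn -0.2 | cur yaw -7.8 pos [0.67   0.1288 0.128 ] gap 0.0172 t 5.9 j7 -1.80 tilt 1.000
```

```bash
python3 -m creep '[{"grip":0,"dx":0.15,"dy":-0.75,"dz":0,"turn":-0.2},{"grip":0,"dx":0.15,"dy":-0.75,"dz":2.5,"turn":-0.2},{"grip":0,"dx":0.15,"dy":-0.75,"dz":4,"turn":-0.2},{"grip":0,"dx":0.15,"dy":-0.75,"dz":4,"turn":-0.2},{"grip":0,"dx":0.15,"dy":-0.75,"dz":4,"turn":-0.2}]'; python3 -c "
from h import *
goal(.6722,.1361,.0530,-7.6)"
```

```text
t: 6.3
ee_pos: [0.6734, 0.1379, 0.2566]
orientation: [3.134, -0.205, -0.002]
ft_force: [-0.0, 0.5, -0.2]
finger_gap: 0.0171
grasp_force: 30.0
goal dx -0.09 dy 0.19 dz 3.66 turn 0.1 | cur yaw -7.5 pos [0.6734 0.1379 0.0896] gap 0.0171 t 6.3 j7 -1.80 tilt 1.000
```

```bash
python3 -m creep '[{"grip":0,"dx":-0.1,"dy":0.18,"dz":0,"turn":0},{"grip":0,"dx":-0.1,"dy":0.18,"dz":0.5,"turn":0},{"grip":0,"dx":-0.1,"dy":0.18,"dz":0.5,"turn":0},{"grip":0,"dx":-0.1,"dy":0.18,"dz":0.5,"turn":0}]'; python3 -c "
from h import *
goal(.6722,.1361,.0530,-7.6)"
```

```text
t: 6.63
ee_pos: [0.6722, 0.1369, 0.2521]
orientation: [-3.135, 0.204, -0.001]
ft_force: [-0.2, -0.1, 0.2]
finger_gap: 0.0172
grasp_force: 30.0
goal dx 0.01 dy 0.08 dz 3.21 turn 0.2 | cur yaw -7.4 pos [0.6722 0.1369 0.0851] gap 0.0172 t 6.6 j7 -1.80 tilt 1.000
```

```bash
python3 -m creep '[{"grip":0,"dx":0,"dy":0.04,"dz":0.6,"turn":0},{"grip":0,"dx":0,"dy":0.04,"dz":1.2,"turn":0},{"grip":0,"dx":0,"dy":0.04,"dz":1.8,"turn":0},{"grip":0,"dx":0,"dy":0.04,"dz":2.3,"turn":0},{"grip":0,"dx":0,"dy":0.04,"dz":2.8,"turn":0},{"grip":0,"dx":0,"dy":0.04,"dz":3.2,"turn":0},{"grip":0,"dx":0,"dy":0.04,"dz":3.2,"turn":0},{"grip":0,"dx":0,"dy":0.04,"dz":3.2,"turn":0}]'; python3 -c "
from h import *
goal(.6722,.1361,.0530,-7.6); print(arm.observe()['ft_force'])"
```

```text
t: 7.3
ee_pos: [0.6721, 0.1367, 0.2202]
orientation: [-3.135, 0.203, -0.0]
ft_force: [-2.6, 1.6, 9.8]
finger_gap: 0.0172
grasp_force: 30.0
goal dx 0.02 dy 0.06 dz 0.02 turn 0.2 | cur yaw -7.4 pos [0.6721 0.1367 0.0532] gap 0.0172 t 7.3 j7 -1.79 tilt 1.000
[-2.60075911  1.6191717   9.83595488]
```

```bash
python3 -m creep '[{"grip":0,"dx":0,"dy":0.03,"dz":0.1,"turn":0},{"grip":0,"dx":0,"dy":0.03,"dz":0.15,"turn":0},{"grip":0,"dx":0,"dy":0.03,"dz":0.2,"turn":0},{"grip":0,"dx":0,"dy":0.03,"dz":0.2,"turn":0}]'; python3 -c "
from h import *
im,d,W=cloud('wrist'); s=arm.observe();R=Ro.from_rotvec(s['orientation']).as_matrix();p=np.array(s['ee_pos'])
T=(W-p)@R
for a in (.015,.036):
    m=(d>0)&(abs(T[...,0]-a-.003)<.004)&(abs(T[...,1])<.006)&(T[...,2]>.14)&(T[...,2]<.19); q=T[m]; print(a,m.sum(),np.percentile(q[:,2],3).round(4),'world ztop',np.percentile(W[m][:,2],97))
"
```

```text
t: 7.63
ee_pos: [0.6721, 0.1365, 0.22]
orientation: [-3.134, 0.203, -0.001]
ft_force: [-5.7, 0.6, 25.6]
finger_gap: 0.0173
grasp_force: 30.0
0.015 316 0.1684 world ztop 0.05164046307722241
0.036 372 0.1683 world ztop 0.05174280150002464
```

```bash
python3 -m creep '[{"grip":0,"dx":0,"dy":0,"dz":-0.15,"turn":0},{"grip":0.5,"dx":0,"dy":0,"dz":-0.15,"turn":0},{"grip":0.5,"dx":0,"dy":0,"dz":-0.15,"turn":0},{"grip":0.5,"dx":0,"dy":0,"dz":-0.15,"turn":0},{"grip":0.5,"dx":0,"dy":0,"dz":-0.15,"turn":0},{"grip":0.5,"dx":0,"dy":0,"dz":-3.5,"turn":0},{"grip":0.5,"dx":0,"dy":0,"dz":-7,"turn":0},{"grip":1,"dx":0,"dy":0,"dz":-9,"turn":0}]'; python3 -c "
from h import *
goal(.443,-.029,.13,-0.9)"
```

```text
t: 8.35
ee_pos: [0.6726, 0.136, 0.31]
orientation: [-3.135, 0.204, -0.003]
ft_force: [1.0, -0.2, 1.3]
finger_gap: 0.0498
grasp_force: 0.0
goal dx -20.63 dy 19.34 dz 1.26 turn -6.6 | cur yaw -7.5 pos [0.6726 0.136  0.143 ] gap 0.0498 t 8.3 j7 -1.81 tilt 1.000
```

```bash
python3 -m creep '[{"grip":1,"dx":-2.9,"dy":2.7,"dz":0,"turn":-6.6},{"grip":1,"dx":-5.8,"dy":5.4,"dz":0,"turn":-6.6},{"grip":1,"dx":-8.7,"dy":8.1,"dz":0,"turn":-6.6},{"grip":1,"dx":-11.6,"dy":10.8,"dz":0,"turn":-6.6},{"grip":1,"dx":-14.5,"dy":13.5,"dz":0,"turn":-6.6},{"grip":1,"dx":-17.4,"dy":16.2,"dz":0,"turn":-6.6},{"grip":1,"dx":-19.5,"dy":18.2,"dz":0.5,"turn":-6.6},{"grip":1,"dx":-20.6,"dy":19.3,"dz":1,"turn":-6.6}]';python3 -m creep '[{"grip":1,"dx":0,"dy":0,"dz":0,"turn":0},{"grip":1,"dx":0,"dy":0,"dz":0,"turn":0},{"grip":1,"dx":0,"dy":0,"dz":0,"turn":0}]'; python3 -c "
from h import *
driver('wrist',.449,-.029,.085,'w_stout')
im,d,W=cloud('wrist')
m=(d>0)&(W[...,2]>.046)&(W[...,2]<.056)&(abs(W[...,0]-.672)<.08)&(abs(W[...,1]-.136)<.03)
if m.sum()>30: print('med in clip',m.sum(),axis(W[m]))
goal(.443,-.029,.022,-0.9)"
```

```text
t: 9.02
ee_pos: [0.4394, -0.0305, 0.2978]
orientation: [3.141, -0.026, -0.003]
ft_force: [-0.7, 0.4, -0.5]
finger_gap: 0.0926
grasp_force: 0.0
t: 9.27
ee_pos: [0.444, -0.028, 0.2978]
orientation: [-3.141, 0.022, -0.002]
ft_force: [0.2, 0.7, 0.1]
finger_gap: 0.0928
grasp_force: 0.0
w_stout 3581 {'c': array([ 0.4517, -0.0299,  0.0232]), 'yaw': -0.6, 'len': array([-0.0591,  0.0725]), 'wid': array([-0.0121,  0.0119]), 'mid': array([ 0.4593, -0.03  ])} zmax 0.0292
-0.07 n -0.0157..0.0125 z 0.0285
-0.06 n -0.0156..0.0155 z 0.0301
-0.05 n -0.0118..0.0115 z 0.0276
-0.04 n -0.0117..0.0113 z 0.0277
-0.03 n -0.0116..0.0112 z 0.0280
-0.02 n -0.0115..0.0110 z 0.0275
-0.01 n -0.0114..0.0119 z 0.0279
-0.00 n -0.0113..0.0117 z 0.0279
0.01 n -0.0113..0.0115 z 0.0282
0.02 n -0.0121..0.0114 z 0.0281
0.03 n -0.0155..0.0156 z 0.0300
0.04 n -0.0154..0.0155 z 0.0294
0.05 n -0.0034..0.0034 z 0.0200
0.06 n -0.0034..0.0033 z 0.0200
0.07 n -0.0034..0.0032 z 0.0193
goal dx -0.11 dy 0.13 dz 10.87 turn 0.1 | cur yaw -0.8 pos [ 0.444  -0.0277  0.1307] gap 0.0934 t 9.4 j7 -1.50 tilt 1.000
```

View pics/w_stout.png

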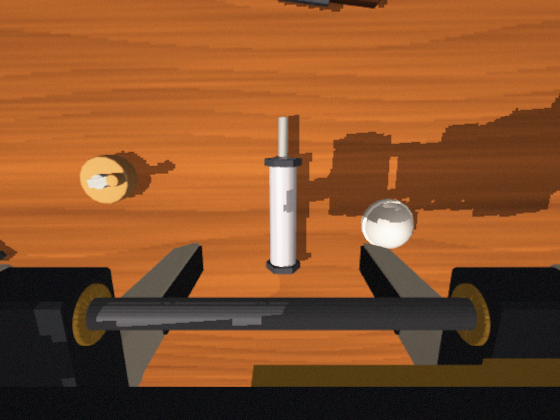

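```bash
python3 -m creep '[{"grip":0.6,"dx":-0.15,"dy":0.2,"dz":0,"turn":0},{"grip":0.6,"dx":-0.15,"dy":0.2,"dz":2,"turn":0},{"grip":0.6,"dx":-0.15,"dy":0.2,"dz":4,"turn":0},{"grip":0.6,"dx":-0.15,"dy":0.2,"dz":6,"turn":0},{"grip":0.6,"dx":-0.15,"dy":0.2,"dz":8,"turn":0},{"grip":0.6,"dx":-0.15,"dy":0.2,"dz":10,"turn":0},{"grip":0.6,"dx":-0.15,"dy":0.2,"dz":10.8,"turn":0},{"grip":0.6,"dx":-0.15,"dy":0.2,"dz":10.8,"turn":0}]';python3 -m creep '[{"grip":0,"dx":0,"dy":0,"dz":0,"turn":0},{"grip":0,"dx":0,"dy":0,"dz":0,"turn":0},{"grip":0,"dx":0,"dy":0,"dz":0,"turn":0},{"grip":0,"dx":0,"dy":0,"dz":0,"turn":0},{"grip":0,"dx":0,"dy":0,"dz":0,"turn":0},{"grip":0,"dx":0,"dy":0,"dz":0,"turn":0},{"grip":0,"dx":0,"dy":0,"dz":0,"turn":0},{"grip":0,"dx":0,"dy":0,"dz":0,"turn":0}]'; python3 -c "
from h import *
goal(.6477,-.0477,.13,-7.6)"
```

```text
t: 10.03
ee_pos: [0.4425, -0.0297, 0.1934]
orientation: [-3.137, 0.022, 0.016]
ft_force: [0.4, 1.5, 0.8]
finger_gap: 0.0562
grasp_force: 0.0
t: 10.7
ee_pos: [0.4423, -0.0301, 0.195]
orientation: [-3.137, 0.023, 0.012]
ft_force: [-0.3, -0.5, 5.9]
finger_gap: 0.0234
grasp_force: 30.0
goal dx 20.49 dy 1.42 dz -10.36 turn 6.8 | cur yaw -0.8 pos [ 0.4423 -0.0301  0.028 ] gap 0.0234 t 10.7 j7 -0.97 tilt 1.000
```

```bash
python3 -m creep '[{"grip":0,"dx":0,"dy":0,"dz":-2,"turn":0},{"grip":0,"dx":0,"dy":0,"dz":-5,"turn":0},{"grip":0,"dx":0,"dy":0,"dz":-8,"turn":0},{"grip":0,"dx":0,"dy":0,"dz":-11,"turn":0},{"grip":0,"dx":3,"dy":0,"dz":-11,"turn":2},{"grip":0,"dx":6,"dy":0,"dz":-11,"turn":4},{"grip":0,"dx":9,"dy":0.5,"dz":-11,"turn":6},{"grip":0,"dx":9,"dy":1,"dz":-11,"turn":6.8}]';python3 -m creep '[{"grip":0,"dx":0,"dy":0,"dz":0,"turn":0},{"grip":0,"dx":0,"dy":0,"dz":0,"turn":0}]'; python3 -c "
from h import *
im,d,W=cloud('wrist'); save(im,'w_st2.png'); s=arm.observe();R=Ro.from_rotvec(s['orientation']).as_matrix();p=np.array(s['ee_pos'])
T=(W-p)@R
for a in (.005,.015,.025,.035):
    m=(d>0)&(abs(T[...,0]-a-.005)<.005)&(abs(T[...,1])<.018)&(T[...,2]>.16)&(T[...,2]<.19); q=T[m]; print(a,m.sum(),q[:,1].min().round(4),q[:,1].max().round(4),np.percentile(q[:,2],2).round(4))
m=(d>0)&(abs(T[...,1])<.008)&(T[...,2]>.14)&(T[...,2]<.2)&(T[...,0]>0); print('tip x',T[m][:,0].max())
m=(d>0)&(W[...,2]>.047)&(W[...,2]<.056)&(abs(W[...,0]-.672)<.08)&(abs(W[...,1]-.136)<.007)
if m.sum()>30: print('med in clip',m.sum(),axis(W[m]))
goal(.6477,-.0477,.10,-7.6);print(s['orientation'])"
```

```text
t: 11.37
ee_pos: [0.538, -0.041, 0.3043]
orientation: [-3.132, 0.208, 0.005]
ft_force: [0.7, 0.3, -0.7]
finger_gap: 0.0233
grasp_force: 30.0
t: 11.53
ee_pos: [0.532, -0.042, 0.3035]
orientation: [-3.131, 0.209, 0.016]
ft_force: [-0.8, 0.4, -0.9]
finger_gap: 0.0235
grasp_force: 30.0
0.005 1185 -0.018 0.018 0.1611
0.015 765 -0.0114 0.0126 0.168
0.025 813 -0.011 0.0125 0.1679
0.035 853 -0.0114 0.0122 0.168
tip x 0.08712764694933299
med in clip 1606 {'c': array([0.6541, 0.1352, 0.0503]), 'yaw': -6.2, 'len': array([-0.0317,  0.0365]), 'wid': array([-0.0059,  0.0065]), 'mid': array([0.6588, 0.1346])}
goal dx 11.61 dy -0.95 dz 3.53 turn -0.0 | cur yaw -7.6 pos [ 0.5317 -0.0418  0.1365] gap 0.0229 t 11.6 j7 -1.18 tilt 1.000
[-3.13108859  0.20915473  0.01659905]
```

```bash
python3 -m creep '[{"grip":0,"dx":3,"dy":-0.3,"dz":0,"turn":0},{"grip":0,"dx":6,"dy":-0.6,"dz":0.5,"turn":0},{"grip":0,"dx":9,"dy":-0.9,"dz":1.5,"turn":0},{"grip":0,"dx":11.4,"dy":-0.95,"dz":2.5,"turn":0},{"grip":0,"dx":11.4,"dy":-0.95,"dz":3.5,"turn":0},{"grip":0,"dx":11.4,"dy":-0.95,"dz":3.5,"turn":0},{"grip":0,"dx":11.4,"dy":-0.95,"dz":3.5,"turn":0},{"grip":0,"dx":11.4,"dy":-0.95,"dz":3.5,"turn":0}]'; python3 -c "
from h import *
goal(.6467,-.0476,.0545,-7.6)"
```

```text
t: 12.25
ee_pos: [0.6455, -0.0475, 0.2682]
orientation: [-3.131, 0.21, 0.016]
ft_force: [0.3, -0.1, -0.2]
finger_gap: 0.0233
grasp_force: 30.0
goal dx 0.17 dy 0.01 dz 4.67 turn -0.1 | cur yaw -7.7 pos [ 0.6455 -0.0475  0.1012] gap 0.0233 t 12.2 j7 -1.19 tilt 1.000
```

```bash
python3 -m creep '[{"grip":0,"dx":0.35,"dy":0,"dz":0.6,"turn":0},{"grip":0,"dx":0.35,"dy":0,"dz":1.4,"turn":0},{"grip":0,"dx":0.35,"dy":0,"dz":2.1,"turn":0},{"grip":0,"dx":0.35,"dy":0,"dz":2.8,"turn":0},{"grip":0,"dx":0.35,"dy":0,"dz":3.5,"turn":0},{"grip":0,"dx":0.35,"dy":0,"dz":4.1,"turn":0},{"grip":0,"dx":0.35,"dy":0,"dz":4.7,"turn":0},{"grip":0,"dx":0.35,"dy":0,"dz":4.7,"turn":0}]'; cat >> h.py <<'E'
def held(r):
    im,d,W=cloud('wrist'); s=arm.observe();R=Ro.from_rotvec(s['orientation']).as_matrix();p=np.array(s['ee_pos'])
    T=(W-p)@R
    for a in (.015,.038,-.0):
        m=(d>0)&(abs(T[...,0]-a-.003)<.004)&(abs(T[...,1])<r*.7)&(T[...,2]>.155)&(T[...,2]<.19); q=T[m]
        if len(q):print(a,m.sum(),'tool z',np.percentile(q[:,2],3).round(4),'axis world z %.4f'%(np.percentile(W[m][:,2],97)-r))
    m=(d>0)&(abs(T[...,1])<.008)&(T[...,2]>.15)&(T[...,2]<.2)&(T[...,0]>0); print('tip x',T[m][:,0].max())
    print(s['ft_force'].round(1))
E
python3 -c "
from h import *
held(.012)
goal(.6467,-.0476,.0545,-7.6)"
```

```text
t: 12.92
ee_pos: [0.6502, -0.0479, 0.2212]
orientation: [-3.131, 0.209, 0.012]
ft_force: [-1.6, 0.8, 8.7]
finger_gap: 0.0232
grasp_force: 30.0
0.015 461 tool z 0.1663 axis world z 0.0428
0.038 522 tool z 0.1662 axis world z 0.0427
-0.0 429 tool z 0.1665 axis world z 0.0428
tip x 0.08608501258169238
[-0.8  0.9  7.4]
goal dx -0.35 dy 0.02 dz -0.02 turn -0.0 | cur yaw -7.6 pos [ 0.6502 -0.0479  0.0543] gap 0.0234 t 13.0 j7 -1.16 tilt 1.000
```

```bash
python3 -m creep '[{"grip":0,"dx":0,"dy":0,"dz":0.1,"turn":0},{"grip":0,"dx":0,"dy":0,"dz":0.15,"turn":0},{"grip":0,"dx":0,"dy":0,"dz":0.15,"turn":0},{"grip":0,"dx":0,"dy":0,"dz":0.15,"turn":0}]'; python3 -m creep '[{"grip":0.6,"dx":0,"dy":0,"dz":-0.2,"turn":0},{"grip":0.6,"dx":0,"dy":0,"dz":-0.2,"turn":0},{"grip":0.6,"dx":0,"dy":0,"dz":-0.2,"turn":0},{"grip":0.6,"dx":0,"dy":0,"dz":-0.2,"turn":0},{"grip":0.6,"dx":0,"dy":0,"dz":-0.2,"turn":0},{"grip":0.6,"dx":0,"dy":0,"dz":-3.5,"turn":0},{"grip":0.6,"dx":0,"dy":0,"dz":-7,"turn":0},{"grip":0.6,"dx":0,"dy":0,"dz":-9,"turn":0}]'; python3 -c "
from h import *
goal(.4455,.2785,.13,35.1)"
```

```text
t: 13.3
ee_pos: [0.6501, -0.048, 0.2211]
orientation: [-3.13, 0.209, 0.011]
ft_force: [-4.4, 1.7, 20.2]
finger_gap: 0.0233
grasp_force: 30.0
t: 13.97
ee_pos: [0.6511, -0.0485, 0.3117]
orientation: [-3.132, 0.21, 0.011]
ft_force: [-0.0, -0.2, 0.1]
finger_gap: 0.055
grasp_force: 0.0
goal dx -24.73 dy -29.66 dz 1.72 turn -42.8 | cur yaw -7.7 pos [ 0.6511 -0.0485  0.1447] gap 0.0550 t 14.0 j7 -1.23 tilt 1.000
```

```bash
python3 -m creep '[{"grip":0.6,"dx":-2.5,"dy":-3,"dz":0,"turn":-6},{"grip":0.6,"dx":-5,"dy":-6,"dz":0,"turn":-12},{"grip":0.6,"dx":-7.5,"dy":-9,"dz":0,"turn":-18},{"grip":0.6,"dx":-10,"dy":-12,"dz":0,"turn":-24},{"grip":0.6,"dx":-12.5,"dy":-15,"dz":0,"turn":-30},{"grip":0.6,"dx":-15,"dy":-18,"dz":0,"turn":-36},{"grip":0.6,"dx":-17.5,"dy":-21,"dz":0,"turn":-42},{"grip":0.6,"dx":-18.5,"dy":-22.2,"dz":0,"turn":-42.8}]';python3 -m creep '[{"grip":0.6,"dx":0,"dy":0,"dz":0,"turn":0},{"grip":0.6,"dx":0,"dy":0,"dz":0,"turn":0}]'; python3 -c "
from h import *
driver('wrist',.4511,.2825,.085,'w_slim')
im,d,W=cloud('wrist')
goal(.4455,.2785,.13,35.1)"
```

```text
t: 14.63
ee_pos: [0.4939, 0.2008, 0.3113]
orientation: [-2.981, -0.963, 0.013]
ft_force: [-0.1, 0.3, 0.1]
finger_gap: 0.0555
grasp_force: 0.0
t: 14.8
ee_pos: [0.4966, 0.1972, 0.3116]
orientation: [-2.988, -0.949, 0.01]
ft_force: [0.0, -0.6, 0.4]
finger_gap: 0.0557
grasp_force: 0.0
w_slim 1634 {'c': array([0.4489, 0.28  , 0.0127]), 'yaw': 35.3, 'len': array([-0.0589,  0.0727]), 'wid': array([-0.0063,  0.0068]), 'mid': array([0.4551, 0.2843])} zmax 0.0169
-0.06 n -0.0074..0.0109 z 0.0180
-0.05 n -0.0049..0.0073 z 0.0151
-0.04 n -0.0046..0.0068 z 0.0161
-0.03 n -0.0045..0.0071 z 0.0155
-0.02 n -0.0048..0.0071 z 0.0158
-0.01 n -0.0050..0.0064 z 0.0159
-0.00 n -0.0048..0.0069 z 0.0157
0.01 n -0.0051..0.0069 z 0.0155
0.02 n -0.0047..0.0066 z 0.0163
0.03 n -0.0083..0.0093 z 0.0177
0.04 n -0.0078..0.0102 z 0.0171
0.05 n -0.0013..0.0027 z 0.0117
0.06 n -0.0012..0.0028 z 0.0113
0.07 n -0.0010..0.0029 z 0.0111
goal dx 0.51 dy -9.77 dz 1.53 turn -0.1 | cur yaw 35.0 pos [0.4975 0.1955 0.1447] gap 0.0560 t 14.9 j7 -1.06 tilt 1.000
```

View pics/w_slim.png

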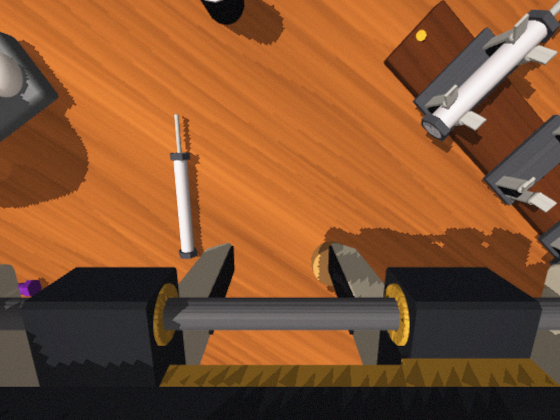

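```bash
python3 -m creep '[{"grip":0.6,"dx":0,"dy":-3.5,"dz":0,"turn":0},{"grip":0.6,"dx":0,"dy":-7,"dz":0,"turn":0},{"grip":0.6,"dx":-0.1,"dy":-9.6,"dz":0.8,"turn":0},{"grip":0.6,"dx":-0.1,"dy":-9.6,"dz":1.5,"turn":0},{"grip":0.6,"dx":-0.1,"dy":-9.6,"dz":1.5,"turn":0},{"grip":0.6,"dx":-0.1,"dy":-9.6,"dz":1.5,"turn":0}]'; python3 -c "
from h import *
driver('wrist',.4505,.281,.085,'w_slim2')
im=cv2.imread('pics/w_slim2.png'); cv2.imwrite('pics/slimcrop.png',cv2.resize(im[90:290,200:360],(480,600),interpolation=cv2.INTER_CUBIC))
goal(.4405,.2750,.021,35.3);print(Ro.from_rotvec(arm.observe()['orientation']).as_matrix()[:,2])"
```

```text
t: 15.4
ee_pos: [0.4416, 0.2732, 0.2972]
orientation: [-2.991, -0.944, 0.011]
ft_force: [0.5, 0.1, 0.7]
finger_gap: 0.0555
grasp_force: 0.0
w_slim2 1758 {'c': array([0.4483, 0.2812, 0.0128]), 'yaw': 35.0, 'len': array([-0.0594,  0.073 ]), 'wid': array([-0.0067,  0.0068]), 'mid': array([0.4544, 0.2854])} zmax 0.017
-0.07 n -0.0056..0.0067 z 0.0163
-0.06 n -0.0085..0.0087 z 0.0176
-0.05 n -0.0056..0.0058 z 0.0165
-0.04 n -0.0056..0.0057 z 0.0154
-0.03 n -0.0055..0.0056 z 0.0159
-0.02 n -0.0055..0.0056 z 0.0159
-0.01 n -0.0054..0.0055 z 0.0159
-0.00 n -0.0054..0.0054 z 0.0162
0.01 n -0.0054..0.0053 z 0.0159
0.02 n -0.0053..0.0053 z 0.0154
0.03 n -0.0088..0.0087 z 0.0177
0.04 n -0.0088..0.0087 z 0.0173
0.05 n -0.0018..0.0017 z 0.0113
0.06 n -0.0018..0.0017 z 0.0118
0.07 n -0.0017..0.0016 z 0.0113
goal dx 0.05 dy -0.17 dz 10.95 turn -0.3 | cur yaw 35.0 pos [0.4418 0.273  0.1305] gap 0.0555 t 15.4 j7 -1.21 tilt 1.000
[-0.00767819  0.00316946 -0.9999655 ]
```

View pics/slimcrop.png

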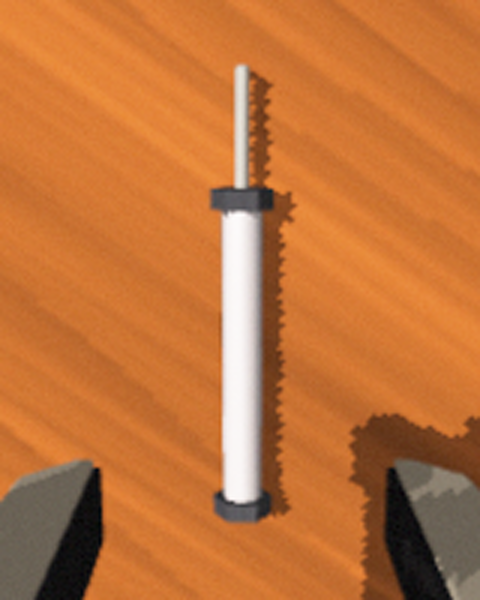

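```bash
python3 -m creep '[{"grip":0.6,"dx":0.15,"dy":-0.15,"dz":2,"turn":0},{"grip":0.6,"dx":0.15,"dy":-0.15,"dz":4.5,"turn":0},{"grip":0.6,"dx":0.15,"dy":-0.15,"dz":7,"turn":0},{"grip":0.6,"dx":0.15,"dy":-0.15,"dz":9,"turn":0},{"grip":0.6,"dx":0.15,"dy":-0.15,"dz":10,"turn":0},{"grip":0.6,"dx":0.15,"dy":-0.15,"dz":10.8,"turn":0},{"grip":0.6,"dx":0.15,"dy":-0.15,"dz":10.8,"turn":0},{"grip":0,"dx":0.15,"dy":-0.15,"dz":10.8,"turn":0}]';python3 -m creep '[{"grip":0,"dx":0,"dy":0,"dz":0,"turn":0},{"grip":0,"dx":0,"dy":0,"dz":0,"turn":0},{"grip":0,"dx":0,"dy":0,"dz":0,"turn":0},{"grip":0,"dx":0,"dy":0,"dz":0,"turn":0},{"grip":0,"dx":0,"dy":0,"dz":0,"turn":0},{"grip":0,"dx":0,"dy":0,"dz":0,"turn":0},{"grip":0,"dx":0,"dy":0,"dz":0,"turn":0},{"grip":0,"dx":0,"dy":0,"dz":0,"turn":0}]'; python3 -c "
from h import *
goal(.6597,.0429,.13,-7.6)"
```

```text
t: 16.12
ee_pos: [0.4407, 0.2766, 0.1898]
orientation: [-2.99, -0.945, 0.01]
ft_force: [0.4, -0.2, 0.5]
finger_gap: 0.0524
grasp_force: 0.0
t: 16.78
ee_pos: [0.4402, 0.2771, 0.1896]
orientation: [-2.989, -0.947, 0.01]
ft_force: [-0.2, -0.4, 3.2]
finger_gap: 0.0111
grasp_force: 30.0
goal dx 4.42 dy 31.70 dz -11.01 turn 42.8 | cur yaw 35.2 pos [0.4402 0.2771 0.0226] gap 0.0111 t 16.8 j7 -1.12 tilt 1.000
```

```bash
python3 -m creep '[{"grip":0,"dx":0,"dy":0,"dz":-3.5,"turn":0},{"grip":0,"dx":0,"dy":0,"dz":-7,"turn":0},{"grip":0,"dx":0,"dy":0,"dz":-10.5,"turn":0},{"grip":0,"dx":0,"dy":0,"dz":-12,"turn":5},{"grip":0,"dx":0.5,"dy":3.5,"dz":-12,"turn":11},{"grip":0,"dx":1,"dy":7,"dz":-12,"turn":17},{"grip":0,"dx":1.5,"dy":10.5,"dz":-12,"turn":23},{"grip":0,"dx":2,"dy":14,"dz":-12,"turn":29}]'; python3 -m creep '[{"grip":0,"dx":0,"dy":0,"dz":0,"turn":6},{"grip":0,"dx":0,"dy":0,"dz":0,"turn":13.8},{"grip":0,"dx":0,"dy":0,"dz":0,"turn":13.8},{"grip":0,"dx":0,"dy":0,"dz":0,"turn":13.8}]';python3 -c "
from h import *
goal(.6597,.0429,.13,-7.6)"
```

```text
t: 17.45
ee_pos: [0.5387, 0.1729, 0.3085]
orientation: [-3.132, -0.163, 0.012]
ft_force: [0.5, -0.5, -1.0]
finger_gap: 0.0113
grasp_force: 30.0
t: 17.78
ee_pos: [0.5378, 0.1739, 0.3079]
orientation: [-3.132, 0.205, 0.014]
ft_force: [0.7, 1.3, -1.2]
finger_gap: 0.0109
grasp_force: 30.0
goal dx 13.80 dy 11.41 dz 0.93 turn 0.1 | cur yaw -7.5 pos [0.5378 0.1739 0.1409] gap 0.0109 t 17.8 j7 -1.52 tilt 1.000
```

```bash
python3 -m creep '[{"grip":0,"dx":2.5,"dy":2.1,"dz":0,"turn":0},{"grip":0,"dx":5,"dy":4.2,"dz":0,"turn":0},{"grip":0,"dx":7.5,"dy":6.3,"dz":0,"turn":0},{"grip":0,"dx":10,"dy":8.4,"dz":0,"turn":0},{"grip":0,"dx":12.5,"dy":10.5,"dz":1,"turn":0},{"grip":0,"dx":13.9,"dy":11.4,"dz":3,"turn":0},{"grip":0,"dx":13.9,"dy":11.4,"dz":4,"turn":0},{"grip":0,"dx":13.9,"dy":11.4,"dz":4,"turn":0}]'; python3 -m creep '[{"grip":0,"dx":0,"dy":0,"dz":0,"turn":0},{"grip":0,"dx":0,"dy":0,"dz":0,"turn":0}]';python3 -c "
from h import *
held(.006)
goal(.6597,.0429,.055,-7.6);print(Ro.from_rotvec(arm.observe()['orientation']).as_matrix()[:,2])"
```

```text
t: 18.45
ee_pos: [0.6595, 0.0423, 0.2642]
orientation: [-3.132, 0.206, 0.02]
ft_force: [-2.0, 0.0, -0.5]
finger_gap: 0.0109
grasp_force: 30.0
t: 18.62
ee_pos: [0.6598, 0.0437, 0.2671]
orientation: [-3.131, 0.205, 0.014]
ft_force: [0.5, 0.6, -0.6]
finger_gap: 0.011
grasp_force: 30.0
0.015 219 tool z 0.175 axis world z 0.0863
0.038 238 tool z 0.1749 axis world z 0.0863
-0.0 200 tool z 0.1752 axis world z 0.0863
tip x 0.08523690989060081
[ 0.2 -1.   0.1]
goal dx 0.03 dy 0.10 dz 4.55 turn 0.1 | cur yaw -7.5 pos [0.6599 0.0437 0.1005] gap 0.0112 t 18.7 j7 -1.31 tilt 1.000
[-0.00796623  0.00469498 -0.99995725]
```

```bash
python3 -m creep '[{"grip":0,"dx":0.17,"dy":0.15,"dz":0.6,"turn":0},{"grip":0,"dx":0.17,"dy":0.15,"dz":1.3,"turn":0},{"grip":0,"dx":0.17,"dy":0.15,"dz":2,"turn":0},{"grip":0,"dx":0.17,"dy":0.15,"dz":2.6,"turn":0},{"grip":0,"dx":0.17,"dy":0.15,"dz":3.2,"turn":0},{"grip":0,"dx":0.17,"dy":0.15,"dz":3.8,"turn":0},{"grip":0,"dx":0.17,"dy":0.15,"dz":4.4,"turn":0},{"grip":0,"dx":0.17,"dy":0.15,"dz":4.4,"turn":0}]'; python3 -c "
from h import *
held(.006)
goal(.6597,.0429,.056,-7.6)"
```

```text
t: 19.33
ee_pos: [0.6617, 0.0413, 0.2222]
orientation: [-3.13, 0.209, 0.013]
ft_force: [0.9, 3.1, 1.0]
finger_gap: 0.0111
grasp_force: 30.0
0.015 224 tool z 0.1731 axis world z 0.0429
0.038 241 tool z 0.1728 axis world z 0.0431
-0.0 199 tool z 0.1733 axis world z 0.0429
tip x 0.08547273057148605
[ 0.9  2.9 -1.7]
goal dx -0.22 dy -0.13 dz -0.07 turn -0.0 | cur yaw -7.6 pos [0.6617 0.0413 0.0552] gap 0.0108 t 19.4 j7 -1.27 tilt 1.000
```

```bash
python3 -m creep '[{"grip":0,"dx":0,"dy":0,"dz":0.1,"turn":0},{"grip":0,"dx":0,"dy":0,"dz":0.15,"turn":0},{"grip":0,"dx":0,"dy":0,"dz":0.2,"turn":0},{"grip":0,"dx":0,"dy":0,"dz":0.2,"turn":0}]'; python3 -m creep '[{"grip":0.5,"dx":0,"dy":0,"dz":-0.1,"turn":0},{"grip":0.5,"dx":0,"dy":0,"dz":-0.1,"turn":0},{"grip":0.5,"dx":0,"dy":0,"dz":-0.1,"turn":0},{"grip":0.5,"dx":0,"dy":0,"dz":-0.1,"turn":0},{"grip":0.5,"dx":0,"dy":0,"dz":-0.1,"turn":0},{"grip":0.5,"dx":0,"dy":0,"dz":-3.5,"turn":0},{"grip":0.5,"dx":0,"dy":0,"dz":-7,"turn":0},{"grip":0.5,"dx":0,"dy":0,"dz":-10,"turn":0}]';python3 -m creep '[{"grip":0.5,"dx":-3,"dy":0,"dz":-2,"turn":0},{"grip":0.5,"dx":-6,"dy":0,"dz":-4,"turn":0},{"grip":0.5,"dx":-8,"dy":0,"dz":-4,"turn":0},{"grip":0.5,"dx":-8,"dy":0,"dz":-4,"turn":0},{"grip":0.5,"dx":-8,"dy":0,"dz":-4,"turn":0},{"grip":0.5,"dx":-8,"dy":0,"dz":-4,"turn":0}]'; python3 - <<'E'
from h import *
im,d,W=cloud('wrist');save(im,'w_end.png')
for n,(x,y),r in (("mid",(.6721,.1361),.009),("nar",(.6597,.0429),.006),("wide",(.6477,-.0477),.012)):
    a=np.radians(-7.6);u=(W[...,0]-x)*np.cos(a)+(W[...,1]-y)*np.sin(a);v=-(W[...,0]-x)*np.sin(a)+(W[...,1]-y)*np.cos(a)
    m=(d>0)&(abs(u)<.022)&(abs(v)<r+.004)&(abs(W[...,2]-.042)<r+.004)&(W[...,2]>.037)
    q=np.stack([u[m],v[m],W[...,2][m]],-1);k=np.polyfit(q[:,0],q[:,1],1)
    h=(d>0)&(abs(v)<r+.006)&(u>-.075)&(u<.12)&(W[...,2]>.035)
    zs=[np.percentile(q[abs(q[:,0]-c)<.006][:,2],97)-r for c in(-.016,0,.016)]
    print(n,m.sum(),"v mid",(np.percentile(q[:,1],2)+np.percentile(q[:,1],98))/2,"slope",k[0],"axis z",np.round(zs,4),"u ext",u[h].min(),u[h].max(),"exp -.051 .085")
E
```

```text
t: 19.72
ee_pos: [0.6617, 0.0411, 0.2219]
orientation: [-3.13, 0.209, 0.012]
ft_force: [-3.2, 3.5, 16.1]
finger_gap: 0.0112
grasp_force: 30.0
t: 20.38
ee_pos: [0.6622, 0.04, 0.3217]
orientation: [-3.132, 0.21, 0.015]
ft_force: [0.5, 0.2, 0.5]
finger_gap: 0.0463
grasp_force: 0.0
t: 20.88
ee_pos: [0.5839, 0.0511, 0.3613]
orientation: [-3.131, 0.208, 0.012]
ft_force: [-0.4, 0.1, -0.0]
finger_gap: 0.0466
grasp_force: 0.0
mid 979 v mid -0.0007097648202905819 slope 0.002314153408562178 axis z [0.0428 0.043  0.0429] u ext -0.050507076591583995 0.0855459581732126 exp -.051 .085
nar 634 v mid -0.0010025976102870913 slope -0.0014557272928904471 axis z [0.0433 0.0432 0.0432] u ext -0.0570981465607449 0.08596761684917957 exp -.051 .085
wide 1317 v mid 0.0014285955680854532 slope -0.0013479069916739557 axis z [0.043  0.043  0.0431] u ext -0.07499405763134812 0.08681874404821648 exp -.051 .085
```

View pics/w_end.png

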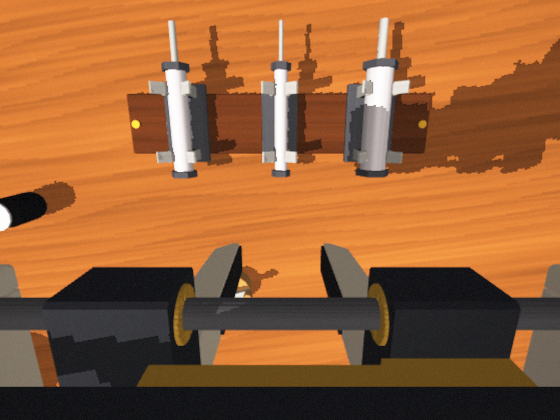

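All three drivers sit seated in their own clips, at medium (180,120), slim (281,120) and stout (378,120). They are level, centred and released.

```bash
python3 -c "
from workcell import arm
print(arm.close_job())"
```

```text
the job is handed in; nothing more can be done
None
```

All three screwdrivers are snapped home and released in their own clips, well within tolerance on the last wrist-camera check; nothing else was knowingly touched, though I didn't re-measure the bystanders, and the job is handed in at about 21 s with no verdict shown.

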